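# Prove the emergency stop and restart

### The arm

A 7-joint arm with a two-finger parallel gripper is mounted at the origin on a cart in front of the work surface, level with it; the furniture and walls round the work are solid. World frame = base frame: x ahead of the robot, y to its left, z up, the work surface at z = 0. Lengths are in m, angles in rad, forces in N, time in s.
With the tool pointing down it reaches from about 0.425 to 0.875 m from the base axis. Payload 4.7 kg.
Tool frame: the origin (TCP) lies midway between the tips of the shut fingers; the grasp point (between the pads) lies 19 mm behind it; z points along the fingers, y is the direction in which the jaws open and shut (so a half turn about z gives the same grasp; the last joint's range is limited). The gripper opens to 87 mm and grips with 3 to 60 N. Pads are 19 mm wide; open, the fingers measure 117 mm over their backs; the gripper's body (75 mm by 190 mm) begins 51 mm behind the grasp point.
Start: joints at [-1.265, 0.321, -0.07, 1.45, 0.023, 1.371, -0.057], TCP at [0.187, 0.623, 0.223] pointing down, gripper open.
Joint ranges: [-2.86, 2.86], [-0.3, 2.09], [-1.38, 1.24], [0.06, 2.45], [-1.56, 4.7], [0.09, 2.05], [-2.69, 2.69]. Speed limits (rad/s): [2.57, 2.57, 3.14, 3.14, 3.14, 3.14, 3.14].

### API

Orientations are given as [roll, pitch, yaw] about the fixed x, y, z axes, in that order (R = Rz(yaw) Ry(pitch) Rx(roll)).
In Python, from plant import manip gives the robot as it stands.
- The arm moves only by the tool arm_command, never from a script. Its argument "steps" is a list of rows, each a list of 7 numbers: the closure, from -1 (fully open) to 1 (shut), so that 0 is half open, then the shift along the world's x, y, z in cm, then the turn, a rotation vector about the world's x, y, z in rad. A call has 1 to 5 rows; each row is the pose to reach, as a shift and turn from the pose commanded when the call began; what a row does not reach only later rows make up. A row lasts 1/10 s, in which the tool goes at most 50 mm and 8.59 degrees, less where a joint would pass 70% of its speed; a pose out of reach is approached as far as the arm can. A call with a gripper value outside its range is refused whole. The fingers move at their own pace and stop on an object; "grip_force" is the grip in N (left out, the last holds). Time passes only in rows, so rows that repeat a pose let the fingers close. It gives the time, the measured TCP pose, the force and the opening at its end, in the units of the state.
- manip.get_obs(): the state, without advancing time (a new reading comes with each control period).
- manip.read_camera(name): name is "scene" or "top" or "wrist"; returns the picture (400x640x3 uint8, red, green, blue); there is no depth.
- manip.camera_info(name): a dict with "fx", "fy", "cx", "cy" (pixels), "camera_from_world" (4x4, takes a point from world to camera coordinates); the wrist camera has in their place "T_tool_cam" (4x4, takes a point from camera to tool coordinates, whose origin is the TCP and whose axes are the flange's). Camera axes: x right, y up, looking along -z (the intrinsics and any distortion apply to the point x, -y, -z); pixel columns grow to the right and rows downward; lengths in m; the calibration is good to about 2 mm. A picture is of the moment at which its call begins: read the wrist's pose just before it. camera_info takes no time and is no camera call.
- manip.close_job(): hands the job in, once; it reports no verdict.
The state is a dict: "clock": time; "joint_pos": joint angles; "joint_vel": joint speeds; "tau": joint torques, N m; "tcp_pos": TCP position; "tool_rot": TCP orientation; "ft_force": force on the tool from outside, world axes, zero at the start; "torque": the same for the moment, N m; "grip_width": finger opening in m.
Only numpy, scipy, OpenCV 4.12 (cv2) and the standard library are available. Lean on these libraries where they do the work, as an engineer would, in place of code of your own. Each camera call takes 0.05 s, during which the arm holds its last target.

### The job

Test the emergency stop on the bench: press the mushroom head with the fingertips fully in so that it latches, then push its thumb tab round clockwise (seen from above), without pinching it, until the latch lets go and the head is out and turned back again. After that press the flat start button on the other box fully in and let go. Press the start button only when the stop is out again, and leave the loose things about the bench where they are.

Things in the scene. Friction and masses are not known exactly. Their poses are not given: they have to be found in the camera images.
- stop_box: the emergency-stop station: a fixed grey box, 84 x 84 mm, 50 mm high, with a large black mushroom head with a bare-metal tab on top. Origin: centre of the underside, on the bench; z up. The mushroom's axis is this z axis. At rest the head's tab points along this frame's -x. (Not listed: a fixed raised steel deck, 0.32 m high, stands on the bench's left, from about y = 0.35 to 0.66 and from x = 0.50 on; keep the arm clear of it on the way in.)
- stop_stem (a joint): how far the mushroom head is pressed in, m: 0 fully out, 0.010 hard stop. A spring pushes it out (about 4 N at the top, 8 N fully in; with the catch up to about 9 N on the way; the hard stop is rigid). When pressed past 0.0075 (untwisted) a catch snaps in, so press to the hard stop; when let go it stays in at about 0.0067 until the head is twisted.
- stop_head (a joint): how far the mushroom head is twisted clockwise as seen from above, rad: 0 at rest, hard stop at 1.1. Clockwise takes the tab from pointing to the box's -x towards the box's +y. A weak spring (0.025 to 0.06 N m) turns it back to 0 when let go. The catch lets go between 0.33 and 0.5; the head then springs out by about 7 mm, or as soon as nothing holds it down.
- stop_top (a point): centre of the mushroom head's flat top (on the axis); moves down with the head. 83 mm above the bench when out. The head is black, round, 62 mm across, 13 mm thick, its top flat to a radius of 25 mm; the tab stands on this top.
- stop_pad (a point): a point on the bare flat top of the head, 14 mm from the axis on the side away from the tab: a clear place to press (the bare flat reaches from the tab's inner end, 8 mm on the tab's side of the axis, to 25 mm on the other side). Turns and moves with the head.
- tab_mid (a point): middle of the thumb tab that stands up on the head: an upright plain aluminium block, 20 mm long radially (8 to 28 mm from the axis), 12 mm thick, rising 20 mm above the head's top; this point is 18 mm from the axis and 10 mm above the head's top. Turns and moves with the head; its x axis is radial (towards the axis), y across the tab's thickness, in the sense of the clockwise push.
- tab_push: the half of the tab with the flank that is pushed to turn the head clockwise (6 of the tab's 12 mm thickness, below a 3 mm crown that belongs to neither half). The frame's origin lies on the head's axis, at bench height when out; flank at its y = -6 mm.
- tab_back: the other half of the tab, with the opposite flank, at y = +6 mm of the same frame. Squeezing both flanks at once counts as pinching.
- start_box: the start station: an identical fixed grey box with a small flat push button. Origin: centre of the underside, on the bench; z up. It and the stop station may have changed places.
- start_top (a point): centre of the top of the flat black start button, 34 mm across, in an aluminium ring 50 mm across; 72 mm above the bench when out, the ring's face is 10 mm lower. Moves with the button.
- start (a joint): how far the start button is pressed, m: 0 out, 0.006 fully in (6 N); it springs back when let go.
- guide_pin: bystander, loose: plain steel guide pin standing upright, 39 mm across, 83 mm tall. Origin: centre of the underside, z up.
- tin: bystander, loose: round screw-lid tin, 69 mm across, 44 mm tall. Origin: centre of the underside, z up.
- die: bystander, loose: round steel die button, 49 mm across, 33 mm tall. Origin: centre of the underside, z up.
- cap: bystander, loose: small round grey knurled cap, 37 mm across, 25 mm tall. Origin: centre of the underside, z up.

How it is judged:
By the outcome, as a careful person would: the job done as asked, in the order asked, and still so for the second after the job is handed in, with the robot touching nothing.
It also fails if it takes over 48 s, if anything falls off the work surface, if the arm or the gripper's body presses on something with over 40 N, if the wrist force passes 120 N, or if a joint passes its speed limit or range.

## Working session

There is one attempt and no reset: what is moved stays moved. The work goes in short steps, Python scripts to look and compute and a tool call to move; the robot and the scene stay as the last step left them, time stands still between calls to the robot, and variables do not carry over. Pictures are saved under pics/ and viewed, and the job is handed in when it is done.

Besides the shell and the picture viewer there is one more tool, called after "Call:" in YAML: its name, and indented under it one key for each argument. arm_command: Moves the arm, as the interface text tells. Its arguments: {"type":"object","properties":{"steps":{"type":"array"},"grip_force":{"type":"number"}},"required":["steps"]}

```bash
ls; mkdir -p pics
python3 - <<'E'
from plant import manip
import cv2, json
o=manip.get_obs(); print(o)
for n in ("scene","top","wrist"):
    print(n,manip.camera_info(n))
for n in ("scene","top"):
    cv2.imwrite(f"pics/{n}0.png",manip.read_camera(n)[:,:,::-1])
E
```

```text
pics
{'clock': 0.0, 'joint_pos': array([-1.26487031,  0.32182339, -0.0700585 ,  1.451641  ,  0.022613  ,
        1.37077903, -0.05687831]), 'joint_vel': array([ 8.27870471e-06, -2.87229784e-04,  9.97100996e-04, -5.23284197e-04,
       -2.45543560e-04,  1.35501463e-03, -2.18643306e-04]), 'tau': array([-3.68707042e-04, -4.91285634e+01, -4.04180121e-01, -3.12533498e+01,
       -6.39615557e-02,  4.36364359e-02,  1.71364682e-04]), 'tcp_pos': array([0.18692048, 0.62198872, 0.22147811]), 'tool_rot': array([-3.13973195e+00,  1.16676440e-04,  2.84979595e+00]), 'ft_force': array([-0.0199392 ,  0.5536771 ,  0.31878807]), 'torque': array([0.01487988, 0.06192127, 0.01420826]), 'grip_width': 0.08708377908968103}
scene {'fx': 490.13670696653173, 'fy': 490.13670696653173, 'cx': 322.77688422402406, 'cy': 203.46988340370723, 'camera_from_world': array([[-0.56839222, -0.8226459 ,  0.01356524,  0.40096581],
       [ 0.46220445, -0.30562497,  0.83244245, -0.31578953],
       [-0.68065949,  0.47942372,  0.55394545, -0.65267681],
       [ 0.        ,  0.        ,  0.        ,  1.        ]])}
top {'fx': 398.0112378600565, 'fy': 398.0112378600565, 'cx': 307.2244736783712, 'cy': 202.07657317113487, 'camera_from_world': array([[-0.0041931 , -0.99946232,  0.03251894,  0.07499599],
       [ 0.98354031,  0.0017524 ,  0.18068036, -0.56841938],
       [-0.1806402 ,  0.0327413 ,  0.98300413, -0.84037352],
       [ 0.        ,  0.        ,  0.        ,  1.        ]])}
wrist {'fx': 295.90344973383475, 'fy': 295.90344973383475, 'cx': 320.46489948135627, 'cy': 193.21218421361266, 'T_tool_cam': array([[-1.49185442e-04,  9.60155410e-01,  2.79466573e-01,
         7.82799504e-02],
       [ 9.99999987e-01,  1.28339532e-04,  9.28896222e-05,
         7.40137519e-04],
       [ 5.33218642e-05,  2.79466584e-01, -9.60155418e-01,
        -1.61341345e-01],
       [ 0.00000000e+00,  0.00000000e+00,  0.00000000e+00,
         1.00000000e+00]])}
```

View pics/scene0.png

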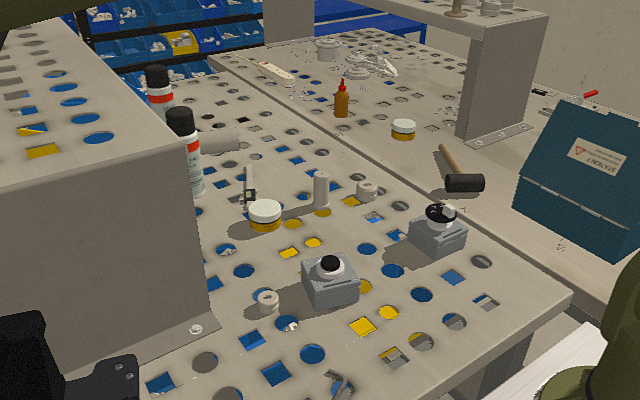

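View pics/top0.png

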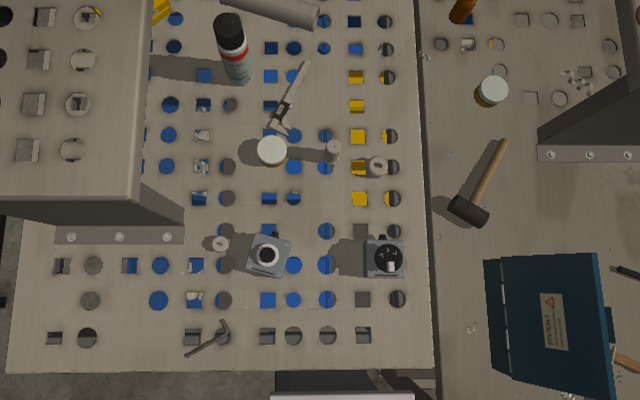

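Run:
```python
import cv2
a=cv2.imread("pics/top0.png")
cv2.imwrite("pics/top0z.png",cv2.resize(a[210:300,205:425],None,fx=3.6,fy=3.6,interpolation=cv2.INTER_CUBIC))
a=cv2.imread("pics/scene0.png")
cv2.imwrite("pics/scene0z.png",cv2.resize(a[190:315,290:480],None,fx=4,fy=4,interpolation=cv2.INTER_CUBIC))
```

```text
(no output)
```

View pics/top0z.png

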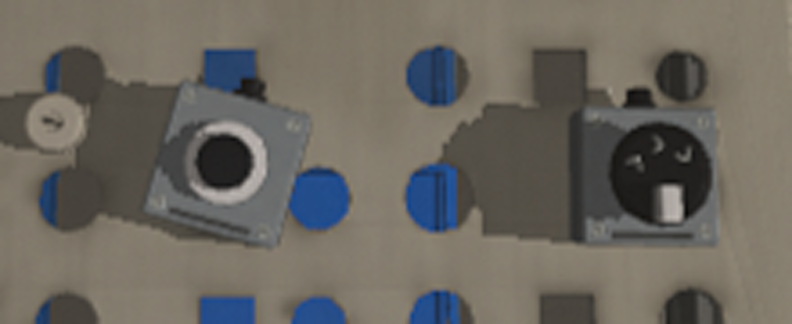

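View pics/scene0z.png

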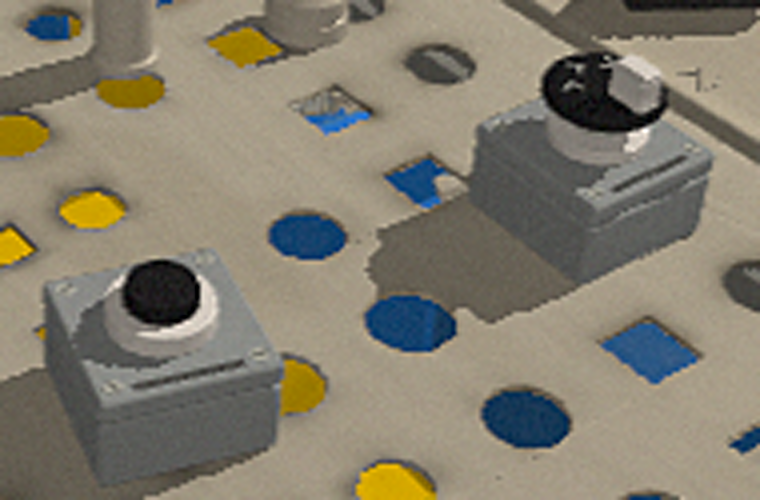

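```bash
cat > h.py <<'E'
import numpy as np
from plant import manip
def ray(name,u,v):
    c=manip.camera_info(name)
    d=np.array([(u-c['cx'])/c['fx'],-(v-c['cy'])/c['fy'],-1.])
    if name=="wrist":
        from scipy.spatial.transform import Rotation as R
        o=manip.get_obs(); T=np.eye(4);T[:3,:3]=R.from_euler('xyz',o['tool_rot']).as_matrix();T[:3,3]=o['tcp_pos']
        M=T@c['T_tool_cam']
    else: M=np.linalg.inv(c['camera_from_world'])
    return M[:3,3],M[:3,:3]@d
def at(name,u,v,z):
    p,d=ray(name,u,v); return np.round(p+d*(z-p[2])/d[2],4)
E
python3 - <<'E'
from h import *
t=lambda x,y,z:at("top",205+x/3.6-.36,210+y/3.6-.36,z)
s=lambda x,y,z:at("scene",290+x/4-.375,190+y/4-.375,z)
print("head",t(660,173,.083),"tab top",t(669,203,.103))
print("stop box",[t(*p,.05)[:2] for p in ((583,108),(716,110),(718,243),(583,243))])
print("start",t(223,161,.072),s(161,292,.072))
print("start box",[t(*p,.05)[:2] for p in ((182,82),(312,122),(275,246),(147,210))])
print("scene head",s(604,92,.083))
print("cam top",ray("top",0,0)[0])
for n,u,v,z in(("die",376,164,.033),("pin",333,146,.083),("tin",271,150,.044),("cap",220,242,.025)): print(n,at("top",u,v,z))
E
```

```text
head [ 0.4432 -0.095   0.083 ] tab top [ 0.4254 -0.0948  0.103 ]
stop box [array([ 0.4844, -0.0568]), array([ 0.483 , -0.1391]), array([ 0.4025, -0.1365]), array([ 0.4028, -0.0542])]
start [0.4514 0.1619 0.072 ] [0.4452 0.1663 0.072 ]
start box [array([0.5006, 0.1891]), array([0.476 , 0.1096]), array([0.4019, 0.1316]), array([0.4235, 0.2085])]
scene head [ 0.4364 -0.0894  0.083 ]
cam top [0.4075726  0.10346668 0.92635407]
die [ 0.6625 -0.0875  0.033 ]
pin [0.6891 0.0177 0.083 ]
tin [0.6915 0.1571 0.044 ]
cap [0.4817 0.2698 0.025 ]
```

Call:
arm_command:
  steps:
    - [1,-1,-3.5,0.6,0,0,0.06]
    - [1,-2,-7,1.2,0,0,0.12]
    - [1,-3,-10.5,1.8,0,0,0.18]
    - [1,-4,-14,2.4,0,0,0.24]
    - [1,-4.5,-17,3,0,0,0.29]
  grip_force: 30

```text
clock: 0.6
tcp_pos: [0.141, 0.4506, 0.2523]
tool_rot: [-3.141, -0.0, -3.14]
ft_force: [0.4, -0.4, 1.1]
grip_width: 0.0549
```

Call:
arm_command:
  steps:
    - [1,4,-2,0,0,0,0]
    - [1,8,-4.5,0,0,0,0]
    - [1,12,-7.5,0,0,0,0]
    - [1,15.5,-10.5,0,0,0,0]
    - [1,18.5,-14,0,0,0,0]

```text
clock: 1.1
tcp_pos: [0.3285, 0.311, 0.2523]
tool_rot: [-3.142, 0.0, 3.139]
ft_force: [1.0, 0.6, -0.3]
grip_width: 0.0149
```

Call:
arm_command:
  steps:
    - [1,3,-4,0,0,0,0]
    - [1,5.5,-8,0,0,0,0]
    - [1,8,-12,0,0,0,0]
    - [1,10,-16,0,0,0,0]
    - [1,11,-18,0,0,0,0]

```text
clock: 1.6
tcp_pos: [0.4384, 0.1281, 0.2525]
tool_rot: [-3.141, 0.0, 3.134]
ft_force: [0.1, 0.4, -0.5]
grip_width: 0.0004
```

Run:
```python
from h import *
import cv2
print(manip.get_obs()['tcp_pos'],manip.get_obs()['joint_pos'])
cv2.imwrite("pics/w1.png",manip.read_camera("wrist")[:,:,::-1])
```

```text
[0.43835408 0.12807606 0.25246328] [-0.81557187 -0.13452816  0.43302255  1.87226316  0.05800268  1.39192363
  1.16711254]
```

View pics/w1.png

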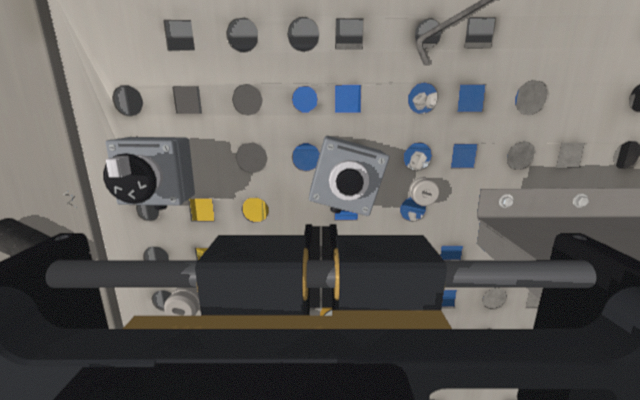

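Run:
```python
from h import *
import cv2
print("start",at("wrist",350,181,.072),"head",at("wrist",130,179,.083),"tabtop",at("wrist",118,166,.103))
a=cv2.imread("pics/w1.png")
cv2.imwrite("pics/w1z.png",cv2.resize(a[125:325,300:400],None,fx=3,fy=3,interpolation=cv2.INTER_CUBIC))
```

```text
start [0.4464 0.1616 0.072 ] head [ 0.4387 -0.0925  0.083 ] tabtop [ 0.4196 -0.0892  0.103 ]
```

View pics/w1z.png

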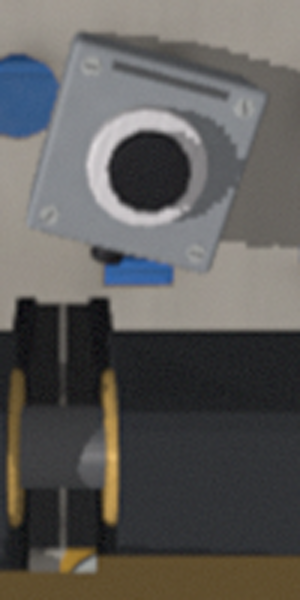

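Call:
arm_command:
  steps:
    - [1,0,-5,-1,0,0,0]
    - [1,0,-10,-2,0,0,0]
    - [1,0.5,-15,-3,0,0,0]
    - [1,1,-19,-4,0,0,0]
    - [1,1.5,-22,-5,0,0,0]

```text
clock: 2.15
tcp_pos: [0.4515, -0.0905, 0.2022]
tool_rot: [3.141, 0.0, 3.137]
ft_force: [0.4, 0.1, 0.1]
grip_width: 0.0002
```

Run:
```python
from h import *
import cv2
print(manip.get_obs()['tcp_pos'],manip.get_obs()['joint_pos'])
cv2.imwrite("pics/w2.png",manip.read_camera("wrist")[:,:,::-1])
```

```text
[ 0.45149373 -0.09047179  0.20220409] [-0.63965985 -0.13183566  0.73123393  1.94952004  0.09095312  1.29111255
  1.62828579]
```

View pics/w2.png

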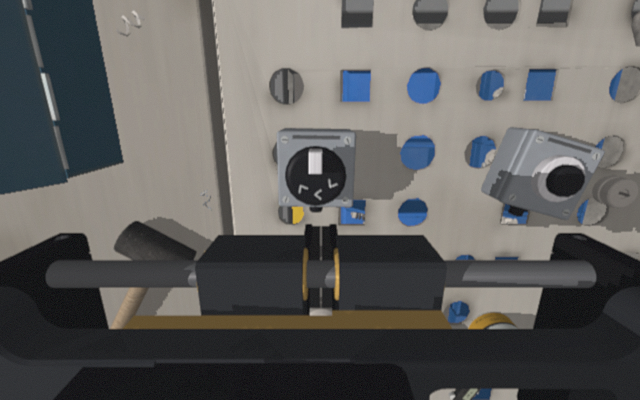

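Run:
```python
from h import *
import cv2
a=cv2.imread("pics/w2.png")
cv2.imwrite("pics/w2z.png",cv2.resize(a[120:320,260:370],None,fx=4,fy=3,interpolation=cv2.INTER_CUBIC)[:600])
cv2.imwrite("pics/w2y.png",cv2.resize(a[120:250,260:370],None,fx=4.6,fy=4.6,interpolation=cv2.INTER_CUBIC)[:600])
print("head",at("wrist",316,174.5,.083),"tabtop",at("wrist",316,161.5,.103),"start",at("wrist",566,179,.072))
c=manip.camera_info("wrist");T=np.linalg.inv(c['T_tool_cam'])
for p in ((0,0,0),(.0095,0,0),(0,.015,0),(0,.01,0),(0,0,-.019)):
    q=T@np.array([*p,1]);print(p,c['cx']+c['fx']*q[0]/-q[2],c['cy']-c['fy']*q[1]/-q[2])
```

```text
head [ 0.4353 -0.0985  0.083 ] tabtop [ 0.4191 -0.098   0.103 ] start [0.4447 0.1525 0.072 ]
(0, 0, 0) 318.61401180824123 243.1430691731484
(0.0095, 0, 0) 318.5833823066577 228.39848097462834
(0, 0.015, 0) 343.73027335565934 243.13743267949408
(0, 0.01, 0) 335.3582581594056 243.13931149455732
(0, 0, -0.019) 318.4080941043703 258.8060881952422
```

View pics/w2y.png

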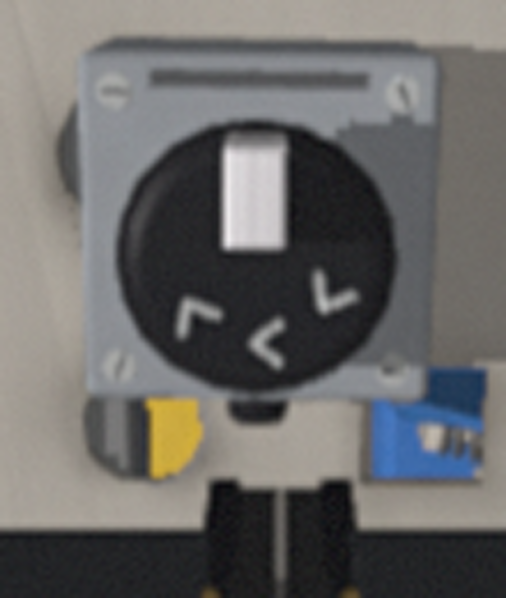

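Run:
```python
from h import *
import cv2
print(manip.get_obs()['tcp_pos'],np.abs(manip.get_obs()['joint_vel']).max())
im=manip.read_camera("wrist")[:,:,::-1]
cv2.imwrite("pics/w3.png",im)
print(manip.get_obs()['tcp_pos'],manip.get_obs()['tool_rot'])
cv2.imwrite("pics/w3y.png",cv2.resize(im[120:250,260:370],None,fx=4.6,fy=4.6,interpolation=cv2.INTER_CUBIC)[:600])
```

```text
[ 0.45101397 -0.09518663  0.20095901] 0.15024263979029173
[ 0.45089573 -0.09201066  0.20146066] [-3.14029656e+00 -1.78944211e-03  3.13214554e+00]
```

View pics/w3y.png

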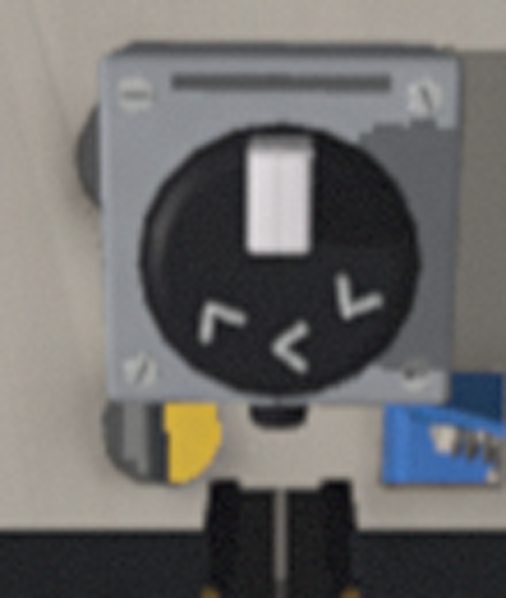

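Run:
```python
from h import *
o=manip.get_obs();d=np.array([.45101,-.09519,.20096])-o['tcp_pos']
c=manip.camera_info("wrist")
for n,u,v,z in(("head",320.7,176.0,.083),("tabtop inner",320.2,120+251/4.6-.4,.103),("tabtop outer",320.2,120+150/4.6-.4,.103),("boxTL",260+102/4.6-.4,120+60/4.6-.4,.05),("boxBL",260+108/4.6-.4,120+400/4.6-.4,.05),("boxTR",260+459/4.6-.4,120+62/4.6-.4,.05)):
  print(n,at("wrist",u,v,z)+d)
```

```text
head [ 0.43691427 -0.09387934  0.08249934]
tabtop inner [ 0.43061427 -0.09427934  0.10249934]
tabtop outer [ 0.41091427 -0.09407934  0.10249934]
boxTL [ 0.39781427 -0.13397934  0.04949934]
boxBL [ 0.47891427 -0.13617934  0.04949934]
boxTR [ 0.39911427 -0.05327934  0.04949934]
```

Call:
arm_command:
  steps:
    - [1,0,-0.1,-3,0,0,0]
    - [1,0.1,-0.3,-6,0,0,0]
    - [1,0.1,-0.3,-8,0,0,0]
    - [1,0.1,-0.3,-9,0,0,0]
    - [1,0.1,-0.3,-9,0,0,0]

```text
clock: 2.75
tcp_pos: [0.452, -0.0896, 0.1115]
tool_rot: [-3.141, -0.003, 3.141]
ft_force: [-0.5, 0.6, 0.5]
grip_width: 0.0006
```

Call:
arm_command:
  steps:
    - [1,0,0,0,0,0,0]
    - [1,0,0,0,0,0,0]
    - [1,0,0,0,0,0,0]

```text
clock: 3.05
tcp_pos: [0.4538, -0.0904, 0.1136]
tool_rot: [3.141, 0.002, 3.14]
ft_force: [-0.1, 0.6, 0.5]
grip_width: 0.0007
```

Run:
```python
from h import *
import cv2
print(manip.get_obs()['tcp_pos'],manip.get_obs()['ft_force'])
im=manip.read_camera("wrist")[:,:,::-1]
cv2.imwrite("pics/w4.png",im)
cv2.imwrite("pics/s4.png",manip.read_camera("scene")[:,:,::-1][150:330,340:560].repeat(3,0).repeat(3,1))
print(manip.get_obs()['tcp_pos'],manip.get_obs()['tool_rot'])
```

```text
[ 0.45382255 -0.09036094  0.11356885] [-0.08922415  0.56908006  0.48358537]
[ 0.45350071 -0.09041133  0.11323692] [3.14110663e+00 1.30783496e-03 3.13984924e+00]
```

View pics/w4.png

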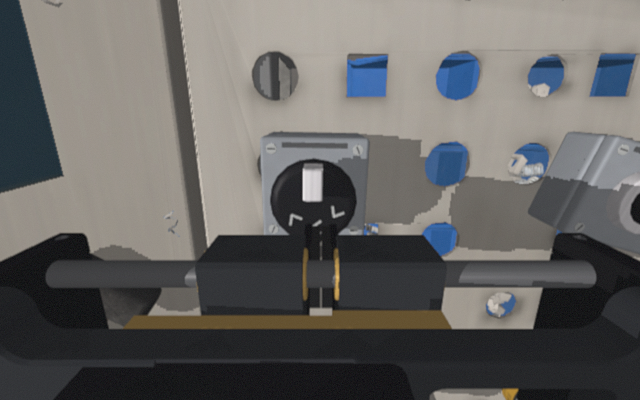

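View pics/s4.png

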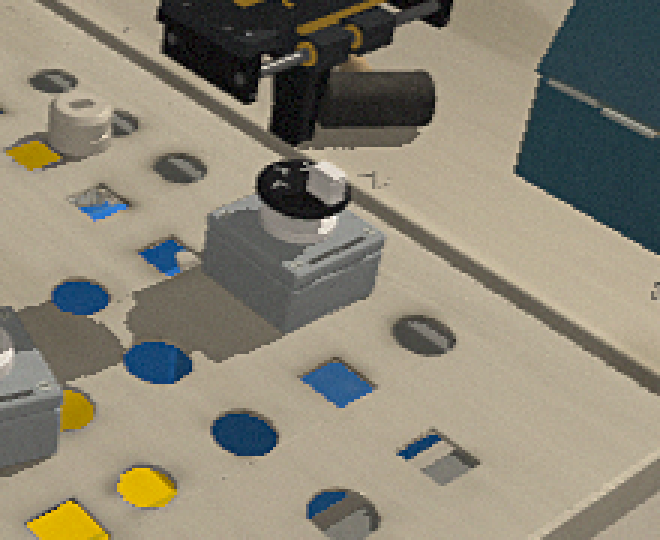

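Run:
```python
from h import *
import cv2
im=cv2.imread("pics/w4.png")
cv2.imwrite("pics/w4y.png",cv2.resize(im[130:250,250:380],None,fx=5,fy=5,interpolation=cv2.INTER_CUBIC)[:600])
```

```text
(no output)
```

View pics/w4y.png

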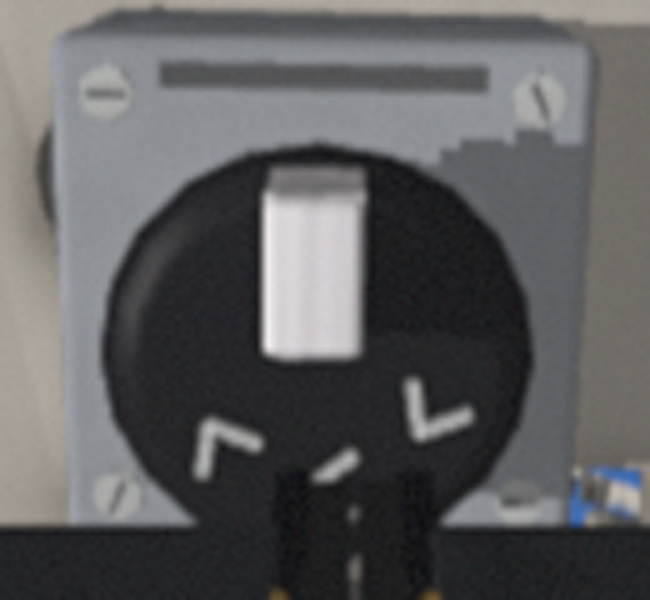

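Run:
```python
from h import *
for n,u,v,z in(("inner",312.2,201,.103),("outer",312.2,168,.103),("front finger edge",320,224.4,.1132)): print(n,at("wrist",u,v,z))
```

```text
inner [ 0.4304 -0.0943  0.103 ]
outer [ 0.41   -0.0941  0.103 ]
front finger edge [ 0.4415 -0.0895  0.1132]
```

Call:
arm_command:
  steps:
    - [1,0,-0.2,-0.8,0,0,0]
    - [1,-0.1,-0.4,-1.6,0,0,0]
    - [1,-0.1,-0.4,-2.4,0,0,0]
    - [1,-0.1,-0.4,-2.7,0,0,0]
    - [1,-0.1,-0.4,-2.7,0,0,0]

```text
clock: 3.65
tcp_pos: [0.4513, -0.0945, 0.0847]
tool_rot: [-3.141, -0.002, 3.14]
ft_force: [0.4, -0.1, -0.4]
grip_width: 0.0006
```

Call:
arm_command:
  steps:
    - [1,0,0,-0.3,0,0,0]
    - [1,0,0,-0.5,0,0,0]
    - [1,0,0,-0.7,0,0,0]
    - [1,0,0,-0.9,0,0,0]
    - [1,0,0,-0.9,0,0,0]

```text
clock: 4.15
tcp_pos: [0.4525, -0.0945, 0.0769]
tool_rot: [3.141, 0.001, 3.14]
ft_force: [0.7, 0.2, 0.6]
grip_width: 0.0007
```

Run:
```python
from h import *
import cv2
o=manip.get_obs();print(o['tcp_pos'],o['ft_force'])
im=manip.read_camera("wrist")[:,:,::-1]
s=manip.read_camera("scene")[:,:,::-1]
o=manip.get_obs();print(o['tcp_pos'],o['ft_force'])
cv2.imwrite("pics/ws5.png",np.hstack([cv2.resize(im[130:250,250:380],(390,360)),cv2.resize(s[180:270,390:490],(400,360))]))
```

```text
[ 0.45247651 -0.09450361  0.07690014] [0.68479118 0.17194897 0.63387322]
[ 0.45240686 -0.09447869  0.07673672] [-0.83689723 -0.61618033  1.21598884]
```

View pics/ws5.png

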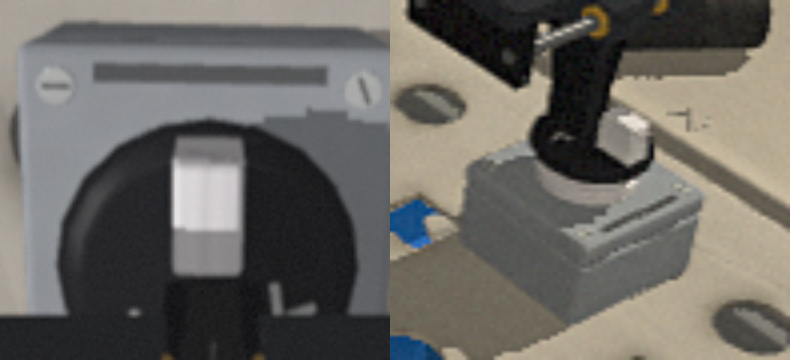

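Call:
arm_command:
  steps:
    - [1,0,0,-0.2,0,0,0]
    - [1,0,0,-0.4,0,0,0]
    - [1,0,0,-0.4,0,0,0]

```text
clock: 4.55
tcp_pos: [0.4526, -0.0945, 0.0733]
tool_rot: [3.141, 0.001, 3.14]
ft_force: [-1.8, -0.3, 8.0]
grip_width: 0.0006
```

Call:
arm_command:
  steps:
    - [1,0,0,-0.2,0,0,0]
    - [1,0,0,-0.4,0,0,0]
    - [1,0,0,-0.4,0,0,0]

```text
clock: 4.85
tcp_pos: [0.4536, -0.0946, 0.0728]
tool_rot: [3.139, 0.001, 3.139]
ft_force: [-11.4, 1.6, 38.0]
grip_width: 0.0004
```

Run:
```python
from h import *
import cv2
im=manip.read_camera("wrist")[:,:,::-1]
s=manip.read_camera("scene")[:,:,::-1]
o=manip.get_obs();print(o['tcp_pos'],o['ft_force'],o['torque'])
s0=cv2.imread("pics/scene0.png")
f=lambda s:cv2.resize(s[180:270,390:490],(390,351),interpolation=cv2.INTER_CUBIC)
cv2.imwrite("pics/ws6.png",np.hstack([f(s0),f(s)]))
```

```text
[ 0.45354447 -0.09457965  0.07274794] [-12.0141597    0.73636515  38.49408238] [0.31365186 2.85552033 0.03196763]
```

View pics/ws6.png

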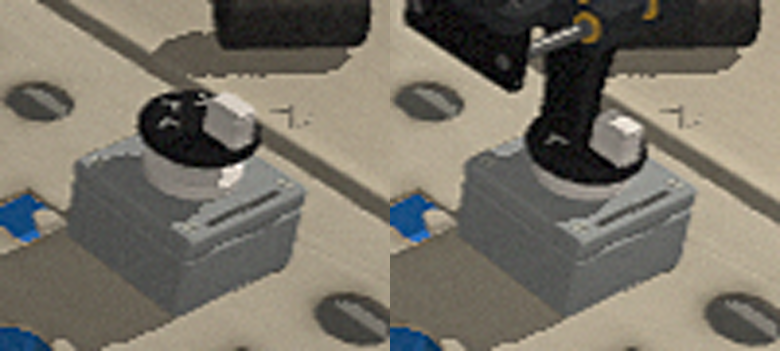

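Call:
arm_command:
  steps:
    - [1,0,0,0.3,0,0,0]
    - [1,0,0,1.0,0,0,0]
    - [1,0,0,2.5,0,0,0]
    - [1,0,0,4.5,0,0,0]
    - [1,0,0,5.0,0,0,0]

```text
clock: 5.45
tcp_pos: [0.4531, -0.0945, 0.12]
tool_rot: [3.141, 0.003, 3.14]
ft_force: [-0.4, 0.1, -0.8]
grip_width: 0.0005
```

Call:
arm_command:
  steps:
    - [1,0,-1.5,0,0,0,0]
    - [1,-1,-3,0,0,0,0]
    - [1,-2.5,-4,0,0,0,0]
    - [1,-3.2,-4,0,0,0,0]
    - [1,-3.2,-4,0,0,0,0]

```text
clock: 5.95
tcp_pos: [0.4186, -0.1343, 0.118]
tool_rot: [3.14, -0.001, 3.139]
ft_force: [-0.4, 0.0, -0.5]
grip_width: 0.0006
```

Run:
```python
from h import *
import cv2
o=manip.get_obs();print(o['tcp_pos'],o['ft_force'],o['joint_pos'])
im=manip.read_camera("wrist")[:,:,::-1]
s=manip.read_camera("scene")[:,:,::-1]
o=manip.get_obs();print(o['tcp_pos'],o['ft_force'])
cv2.imwrite("pics/ws7.png",np.hstack([cv2.resize(im[100:250,250:400],(400,400)),cv2.resize(s[170:270,390:490],(400,400))]))
```

```text
[ 0.41858181 -0.13431705  0.1179571 ] [-0.43203696  0.03811684 -0.53004126] [-0.58669335 -0.10100791  0.81186992  2.101116    0.07999407  1.11262186
  1.75497582]
[ 0.42013295 -0.13384036  0.11847205] [ 0.35556387 -1.20794557  0.47574997]
```

View pics/ws7.png

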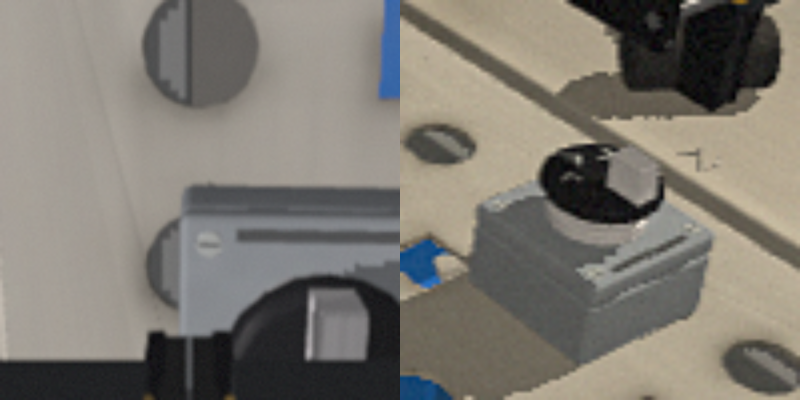

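Run:
```python
from h import *
import cv2
s=manip.read_camera("scene")[:,:,::-1]
cv2.imwrite("pics/s8.png",s)
s0=cv2.imread("pics/scene0.png")
f=lambda s:cv2.resize(s[190:260,400:480],(400,350),interpolation=cv2.INTER_CUBIC)
cv2.imwrite("pics/ws8.png",np.hstack([f(s0),f(s)]))
```

```text
(no output)
```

View pics/ws8.png

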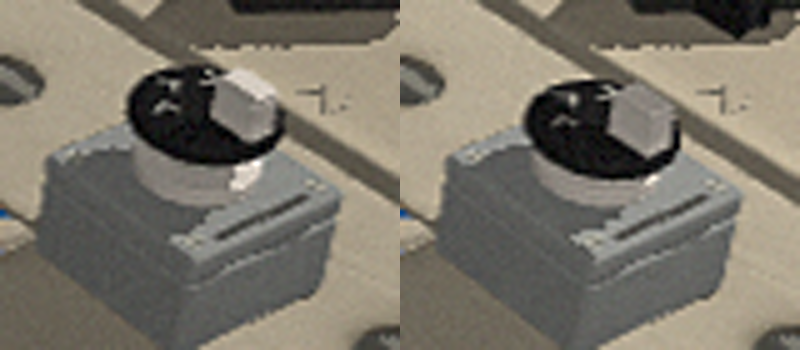

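Call:
arm_command:
  steps:
    - [1,-0.2,0,-1,0,0,0]
    - [1,-0.4,0,-2,0,0,0]
    - [1,-0.4,0,-2.8,0,0,0]
    - [1,-0.4,0,-3.1,0,0,0]
    - [1,-0.4,0,-3.1,0,0,0]

```text
clock: 6.6
tcp_pos: [0.4155, -0.1345, 0.0868]
tool_rot: [-3.141, -0.002, 3.14]
ft_force: [-0.3, -0.0, -0.3]
grip_width: 0.0002
```

Call:
arm_command:
  steps:
    - [1,0,0.3,0,0,0,0]
    - [1,0,0.6,0,0,0,0]
    - [1,0,0.8,0,0,0,0]
    - [1,0,0.8,0,0,0,0]

```text
clock: 7.0
tcp_pos: [0.4163, -0.126, 0.0878]
tool_rot: [3.141, 0.001, 3.141]
ft_force: [0.8, -0.9, -0.7]
grip_width: 0.0004
```

```bash
cat > look.py <<'E'
from h import *
import cv2,sys
im=manip.read_camera("wrist")[:,:,::-1]
s=manip.read_camera("scene")[:,:,::-1]
o=manip.get_obs();print(o['clock'],o['tcp_pos'],o['ft_force'])
f=lambda s:cv2.resize(s[180:260,400:480],(400,400),interpolation=cv2.INTER_CUBIC)
cv2.imwrite(f"pics/{sys.argv[1]}.png",np.hstack([cv2.resize(im[130:250,260:380],(400,400),interpolation=cv2.INTER_CUBIC),f(s)]))
E
python3 look.py a1
```

```text
7.1 [ 0.4161671  -0.12637737  0.08775999] [-0.34860218  0.32638612  0.37481042]
```

View pics/a1.png

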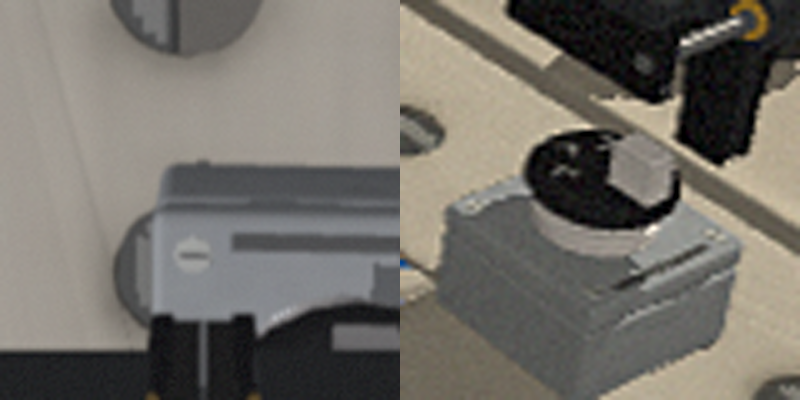

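Call:
arm_command:
  steps:
    - [1,0,0.3,0,0,0,0]
    - [1,0,0.6,0,0,0,0]
    - [1,0,0.9,0,0,0,0]
    - [1,0,1.2,0,0,0,0]
    - [1,0,1.2,0,0,0,0]

```text
clock: 7.6
tcp_pos: [0.416, -0.1139, 0.0876]
tool_rot: [3.141, -0.0, 3.141]
ft_force: [0.4, -0.1, 0.5]
grip_width: 0.0004
```

```bash
python3 look.py a2
```

```text
7.7 [ 0.41600844 -0.11440177  0.08758785] [ 0.12292837 -0.43160579 -0.08573318]
```

View pics/a2.png

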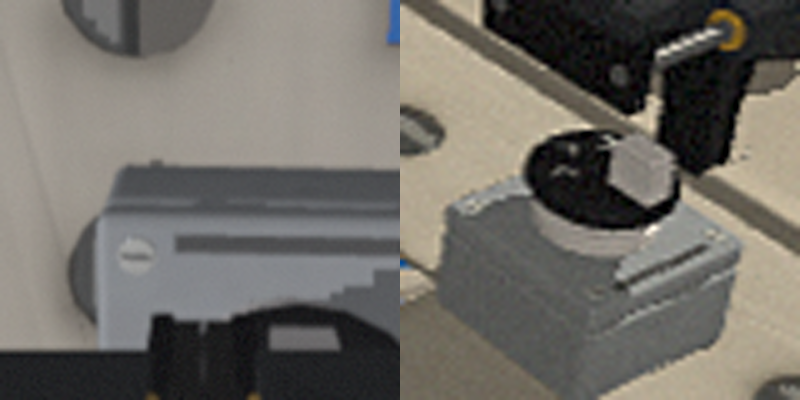

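Call:
arm_command:
  steps:
    - [1,0,0.2,0,0,0,0]
    - [1,0,0.4,0,0,0,0]
    - [1,0,0.6,0,0,0,0]
    - [1,0,0.8,0,0,0,0]
    - [1,0,0.8,0,0,0,0]

```text
clock: 8.2
tcp_pos: [0.4155, -0.1075, 0.0875]
tool_rot: [-3.14, -0.001, 3.139]
ft_force: [-1.2, -4.4, 0.8]
grip_width: 0.0003
```

```bash
python3 look.py a3
```

```text
8.3 [ 0.41553514 -0.10720094  0.08750735] [-2.09145308 -4.58863704  0.18819562]
```

View pics/a3.png

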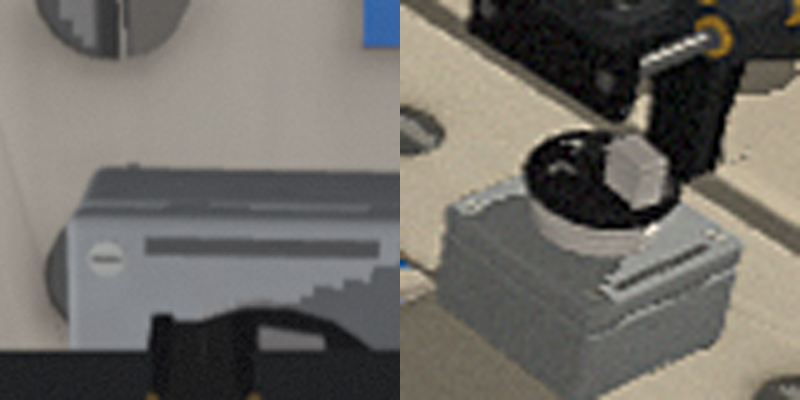

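Call:
arm_command:
  steps:
    - [1,0,0.2,0,0,0,0]
    - [1,0,0.4,0,0,0,0]
    - [1,0,0.6,0,0,0,0]
    - [1,0,0.6,0,0,0,0]

```text
clock: 8.7
tcp_pos: [0.4158, -0.1001, 0.0874]
tool_rot: [3.141, -0.0, 3.14]
ft_force: [-1.0, -2.8, -0.9]
grip_width: 0.0001
```

```bash
python3 look.py a4
```

```text
8.8 [ 0.41577522 -0.10014427  0.08737236] [-2.13749495 -2.82758308 -1.1594621 ]
```

View pics/a4.png

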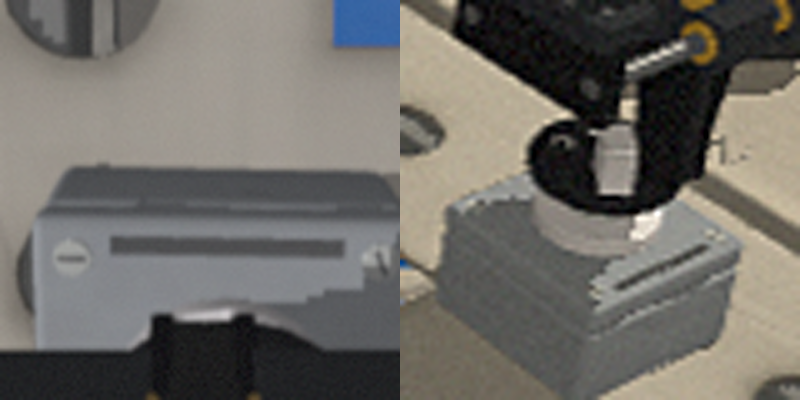

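Call:
arm_command:
  steps:
    - [1,0,-0.5,0,0,0,0]
    - [1,0,-1.0,0,0,0,0]
    - [1,0,-1.5,0,0,0,0]
    - [1,0,-2.5,0,0,0,0]
    - [1,0,-3.5,0,0,0,0]

```text
clock: 9.3
tcp_pos: [0.4164, -0.1362, 0.0878]
tool_rot: [3.141, 0.001, 3.14]
ft_force: [0.5, 0.3, -0.2]
grip_width: 0.0006
```

Call:
arm_command:
  steps:
    - [1,0,0,1,0,0,0]
    - [1,0,0,3,0,0,0]
    - [1,0,0,6,0,0,0]
    - [1,1,0,8,0,0,0]
    - [1,2,0,8,0,0,0]

```text
clock: 9.8
tcp_pos: [0.4386, -0.1357, 0.1713]
tool_rot: [3.14, 0.007, 3.14]
ft_force: [-0.2, 0.7, 0.5]
grip_width: 0.0006
```

```bash
python3 look.py a5
```

```text
9.9 [ 0.43752173 -0.13541883  0.16901213] [-0.97862793 -0.27811409 -0.59039357]
```

View pics/a5.png

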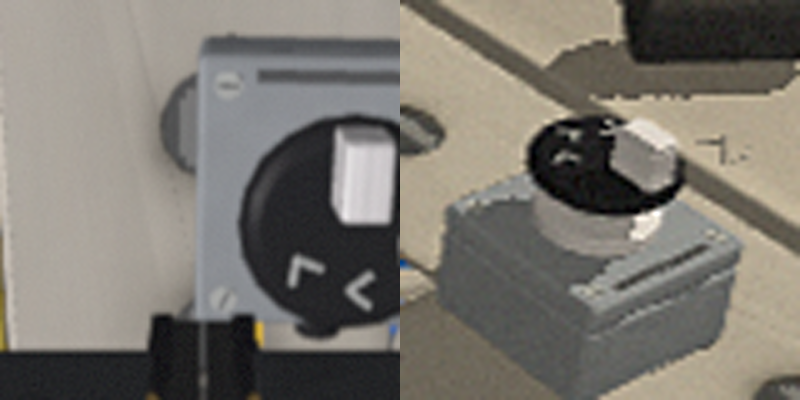

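Call:
arm_command:
  steps:
    - [1,0,5,0,0,0,0]
    - [1,0.3,10,0,0,0,0]
    - [1,0.6,15,0,0,0,0]
    - [1,0.9,20,0,0,0,0]
    - [1,1.2,25,0,0,0,0]

```text
clock: 10.4
tcp_pos: [0.447, 0.1157, 0.1676]
tool_rot: [3.142, -0.001, 3.139]
ft_force: [0.5, -0.4, -0.5]
grip_width: 0.0002
```

Call:
arm_command:
  steps:
    - [1,0,3,-1,0,0,0]
    - [1,0,4.5,-2,0,0,0]
    - [1,0,4.7,-2.5,0,0,0]
    - [1,0,4.7,-2.5,0,0,0]
    - [1,0,4.7,-2.5,0,0,0]

```text
clock: 10.9
tcp_pos: [0.4482, 0.1589, 0.1426]
tool_rot: [-3.141, -0.0, 3.137]
ft_force: [0.1, 0.3, 1.3]
grip_width: 0.0006
```

Call:
arm_command:
  steps:
    - [1,0,0,0,0,0,0]
    - [1,0,0,0,0,0,0]
    - [1,0,0,0,0,0,0]

```text
clock: 11.2
tcp_pos: [0.4483, 0.1607, 0.143]
tool_rot: [3.141, 0.001, 3.139]
ft_force: [-0.5, 0.2, 0.0]
grip_width: 0.0006
```

Run:
```python
from h import *
import cv2
o=manip.get_obs();print(o['tcp_pos'],o['tool_rot'],o['ft_force'])
im=manip.read_camera("wrist")[:,:,::-1]
s=manip.read_camera("scene")[:,:,::-1]
cv2.imwrite("pics/b1.png",np.hstack([cv2.resize(im[130:250,260:380],(400,400),interpolation=cv2.INTER_CUBIC),cv2.resize(s[210:310,290:390],(400,400))]))
```

```text
[0.44828199 0.16066313 0.14296519] [3.14104023e+00 5.84198360e-04 3.13873442e+00] [-0.53692403  0.23368196  0.04853131]
```

View pics/b1.png

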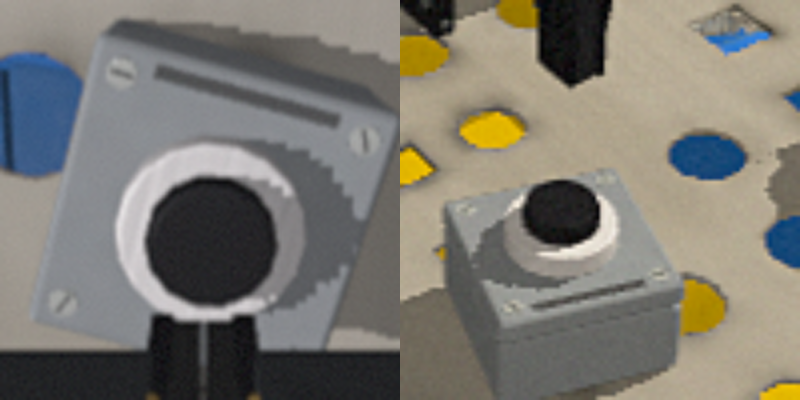

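Run:
```python
from h import *
print(at("wrist",323,201.7,.072), manip.get_obs()['tcp_pos'])
```

```text
[0.445  0.1642 0.072 ] [0.44812871 0.16091772 0.14278182]
```

Call:
arm_command:
  steps:
    - [1,-0.1,0.1,-2,0,0,0]
    - [1,-0.1,0.2,-4,0,0,0]
    - [1,-0.1,0.2,-5.5,0,0,0]
    - [1,-0.1,0.2,-6.3,0,0,0]
    - [1,-0.1,0.2,-6.3,0,0,0]

```text
clock: 11.8
tcp_pos: [0.4463, 0.1628, 0.0787]
tool_rot: [-3.14, -0.002, 3.14]
ft_force: [0.2, 1.1, 0.5]
grip_width: 0.0009
```

Call:
arm_command:
  steps:
    - [1,0,0,-0.3,0,0,0]
    - [1,0,0,-0.6,0,0,0]
    - [1,0,0,-0.9,0,0,0]
    - [1,0,0,-1.2,0,0,0]
    - [1,0,0,-1.2,0,0,0]

```text
clock: 12.3
tcp_pos: [0.4476, 0.1635, 0.068]
tool_rot: [3.141, 0.001, 3.14]
ft_force: [-0.6, -0.3, 4.8]
grip_width: 0.0009
```

Call:
arm_command:
  steps:
    - [1,0,0,-0.2,0,0,0]
    - [1,0,0,-0.35,0,0,0]
    - [1,0,0,-0.5,0,0,0]
    - [1,0,0,-0.5,0,0,0]

```text
clock: 12.7
tcp_pos: [0.4477, 0.1635, 0.066]
tool_rot: [3.14, -0.0, 3.14]
ft_force: [-8.7, -4.0, 28.5]
grip_width: 0.0009
```

Call:
arm_command:
  steps:
    - [1,0,0,0.5,0,0,0]
    - [1,0,0,2,0,0,0]
    - [1,0,0,5,0,0,0]
    - [1,0,0,9,0,0,0]
    - [1,0,0,12,0,0,0]

```text
clock: 13.2
tcp_pos: [0.4472, 0.1631, 0.1844]
tool_rot: [3.141, 0.001, 3.14]
ft_force: [0.0, 0.4, 0.0]
grip_width: 0.0007
```

Call:
arm_command:
  steps:
    - [1,0,0,0,0,0,0]
    - [1,0,0,0,0,0,0]
    - [1,0,0,0,0,0,0]

```text
clock: 13.5
tcp_pos: [0.446, 0.1628, 0.1812]
tool_rot: [-3.14, -0.002, 3.14]
ft_force: [-1.5, -0.4, -0.2]
grip_width: 0.0001
```

Run:
```python
from h import *
import cv2
s=manip.read_camera("scene")[:,:,::-1]
o=manip.get_obs();print(o['clock'],o['tcp_pos'],o['ft_force'],np.abs(o['joint_vel']).max())
cv2.imwrite("pics/c1.png",s)
s0=cv2.imread("pics/scene0.png")
f=lambda s:cv2.resize(s[170:315,235:480],None,fx=2.4,fy=2.05)
cv2.imwrite("pics/c2.png",np.vstack([f(s0),f(s)]))
```

```text
13.55 [0.44595565 0.16272475 0.18099597] [ 0.4345348   0.75242982 -0.48940238] 0.0037583186972132967
```

View pics/c2.png

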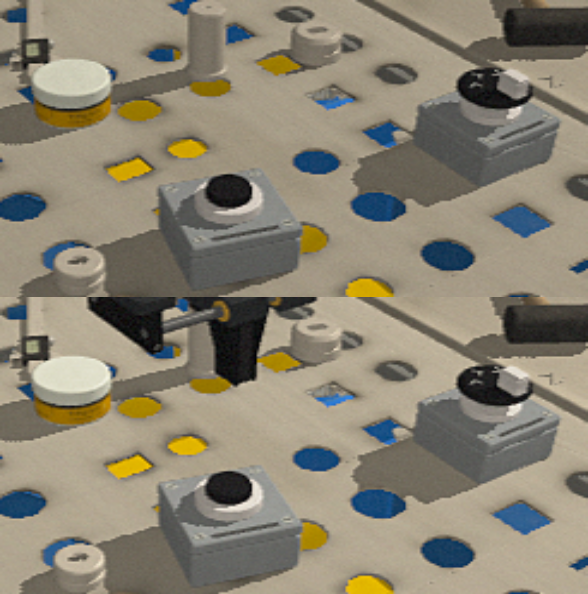

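Compared with the start picture, the stop head is out and turned back, the start button is out, and the pin, tin, die and cap haven't moved. I'm handing the job in.

```bash
python3 -c "
from plant import manip
print(manip.close_job())"
```

```text
the job is handed in; nothing more can be done
None
```

The emergency stop test is done as asked, and I handed the job in at 13.6 s of the 48 s allowed. No verdict comes back.

1. **Stop pressed:** I pushed the mushroom head in with the shut fingertips, to a tip height of about 73 mm and 38 N, which is the hard stop. After I lifted off, the scene picture showed it still about 6–7 mm down, so it was latched.
2. **Stop released:** I pushed one flank of the tab clockwise with the shut fingers, at about 3–5 N and without pinching. The head sprang out, and once I backed off, the tab turned back to its starting position.
3. **Start pressed:** Only after that, I pressed the start button to 66 mm and 28.5 N, its hard stop, then let go and lifted clear.

**Last check:** The final scene picture, compared with the first, shows the stop out and untwisted and the start button out. The pin, tin, die and cap look unmoved, though the gripper partly hid the pin. The arm was still and touching nothing.

**Disagreements:**
- The cameras disagreed by up to about 9 mm on the stop's position, partly because one wrist picture was taken while the arm was still settling. I used the settled wrist views and checked by contact.
- On the way down, the force read only about 1 N at a tip height of 77 mm, where the spring should already have been pushing back. I can't explain that reading. The pictures and the 38 N at the stop showed the press was complete.

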